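Feel for the hidden release of a coupon clamp and press it

ROBOT

A 6-joint arm with a two-finger parallel gripper is mounted at the origin on a cart in front of the work surface, level with it; the furniture and walls round the work are solid. World frame = base frame: x ahead of the robot, y to its left, z up, the work surface at z = 0. Lengths are in m, angles in rad, forces in N, time in s.
With the tool pointing down it reaches from about 0.325 to 0.9 m from the base axis. Payload 6.1 kg.
Tool frame: the origin (TCP) lies on the centre line of the jaws, within the pads' length; the fingertips stand 22 mm ahead of it and the grasp point (between the pads) lies 3 mm ahead of it (bot.tip_extent is the distance from the TCP to the fingertips, in m); x points along the fingers, z is the direction in which the jaws open and shut, and the axes are right-handed (so a half turn about x gives the same grasp; the last joint's range is limited). The gripper opens to 85 mm and grips with 20 to 120 N. Pads are 22 mm wide; open, the fingers measure 114 mm over their backs; the gripper's body (76 mm by 85 mm) begins 54 mm behind the grasp point. The pads swing forward as they close: fully open they stand 13 mm farther back than shut.
Start: joints at [-1.299, 0.22, 1.526, -0, 1.395, -0.126], TCP at [0.242, -0.576, 0.253] pointing down, gripper open.
Joint ranges: [-2.98, 2.98], [-0.91, 2.08], [0.09, 2.57], [-1.24, 4.39], [0.2, 2.65], [-2.68, 2.68]. Speed limits (rad/s): [2.57, 2.57, 3.01, 3.14, 3.14, 3.14].

INTERFACE

Orientations are given as a unit quaternion [w, x, y, z].
In Python, from bench import bot, optics, job gives the robot as it stands.
- The arm moves only by the tool servo_tool, never from a script. Its argument "steps" is a list of rows, each a list of 3 entries, a list of its own where there are three numbers: the opening, from 0 (shut) to 1 (fully open), then the shift along the tool's x, y, z in cm, then the turn, a rotation vector about the tool's x, y, z in rad. In form: [[grip, [tx, ty, tz], [rx, ry, rz]], ...]. A call has 1 to 5 rows; each row is the pose to reach, as a shift and turn from the pose commanded when the call began, along the tool's axes at that moment; what a row does not reach only later rows make up. A row lasts 1/12 s, in which the tool goes at most 41.7 mm and 7.16 degrees, less where a joint would pass 70% of its speed; a pose out of reach is approached as far as the arm can. A call with a gripper value outside its range is refused whole. The fingers move at their own pace and stop on an object; "force" is the grip in N (left out, the last holds). Time passes only in rows, so rows that repeat a pose let the fingers close. It gives the time, the measured TCP pose, the force and the opening at its end, in the units of the state.
- bot.get_obs(): the state, without advancing time (a new reading comes with each control period).
- optics.camera(name): name is "scene" or "top"; returns a dict with "img" (480x640x3 uint8, red, green, blue), "fx", "fy", "cx", "cy" (pixels), "world_to_cam" (4x4, takes a point from world to camera coordinates). Camera axes: x right, y down, z forward; pixel columns grow to the right and rows downward; lengths in m; the calibration is good to about 2 mm. A picture is of the moment at which its call begins. There is no depth.
- job.sign_off(): hands the job in, once; it reports no verdict.
The state is a dict: "t": time; "q": joint angles; "dq": joint speeds; "tau": joint torques, N m; "tool_pos": TCP position; "ee_rot": TCP orientation; "force": force on the tool from outside, world axes, zero at the start; "moment": the same for the moment, N m; "width": finger opening in m.
Only numpy, scipy, OpenCV 4.12 (cv2) and the standard library are available. Lean on these libraries where they do the work, as an engineer would, in place of code of your own. Each camera call takes 0.05 s, during which the arm holds its last target.

TASK

Open the low metal coupon clamp on the dark bench mat. Its release key sits in a notch somewhere along the far edge of the clamp's rail, the edge turned away from the robot and hard to see; it can be found by running a closed fingertip along that edge. Press the key inside the notch fully home, towards the front of the clamp, so that the flap lifts off the coupon and stays up. Do not touch the flap itself, do not lift or shift the coupon, and leave the loose tools lying around where they are.

Things in the scene. Friction and masses are not known exactly. Their poses are not given: they have to be found in the camera images.
- panel_clamp: Low aluminium clamp, fixed on the mat, 76 mm deep (x), 260 long (y), 46 high. Origin: middle of its underside (3 mm above the table); x points away from the robot, y left along the clamp, z up. In front a bed 8 mm high with coupon and flap (x -41 to -4 mm); behind it the rail: x -2 to +35 mm, y -130 to +130, up to z 46. Behind the rail about 50 mm of table is free, then come cases 50 mm high.
- far_edge (a point): Middle of the rail's far edge: an upright flat face turned away from the robot, x 35 mm from the clamp's origin, z 8 to 42 mm (this point: z 25). Between the 10 mm end pieces lie six 40 mm bays, centres at y -100, -60, -20, 20, 60, 100 mm. Five are filled flush with dark steel blocks; one (which is not told) is the notch, 40 mm long, open behind and above, the key standing in it.
- release_key (a joint): How far the key in the notch is pressed, m: 0 at rest, 0.008 home. The key is of the same dark steel; its flat face, 38 mm wide, z 9 to 41 mm, stands at rest 10 mm in from the far edge (clamp x 25 mm). It slides level to the front of the clamp (-x), takes about 5 N, has no spring and stays where it is left. It lifts the flap by a linkage.
- flap (a joint): Opening of the steel flap, rad: 0 over the coupon, 1.0 up; 0.125 rad for each mm of key travel. A plate 112 mm long, 33 mm wide, hinged along y at x -6, z 26 mm of the clamp, free edge to the front; when up it reaches z 50 mm and stays in front of the rail.
- coupon: Loose flat steel coupon, 30 x 124 x 4 mm, lying on the bed under the flap, between two small stops. Origin: centre of its underside; y along its length.
- sanding_block: Bystander: loose cork block wrapped in abrasive paper, 48 x 85 x 25 mm, to the right of the mat. Origin: centre of its underside.
- tweezers: Bystander: loose tweezers, 18 x 120 x 8 mm, lying to the left of the mat. Origin: centre of the underside.
- sharpener: Bystander: loose metal pencil sharpener, 15 x 25 x 14 mm, to the left of the mat. Origin: centre of its underside.

How it is judged:
On the way:
1. the release key is pressed fully home and the flap is up (value of joint release_key above 0.0068 m and value of joint flap above 0.85 rad), for 0.1 s.
At the end, for the whole second after the job is handed in: The release key is home (more than 6.8 of its 8 mm) and stays there, the flap is up (more than 0.85 rad), the coupon lies still within 8 mm of where it lay, and each loose tool is within 15 mm of where it stood (all of step 1 and distance of coupon from where it was at the start of the episode below 0.008 m and linear speed of coupon below 0.01 m/s and distance of each of sanding_block, tweezers, sharpener from where it was at the start of the episode below 0.015 m); the robot touches nothing.
It fails at once if the flap is touched by the robot (contact force between any of the fingers, the arm and flap above 1 N).
It fails at once if the coupon is lifted or shifted (more than 8 mm) (distance of coupon from where it was at the start of the episode above 0.008 m).
It fails at once if a loose tool is moved (more than 15 mm) (distance of any of sanding_block, tweezers, sharpener from where it was at the start of the episode above 0.015 m).
It also fails if it takes over 72 s, if anything falls off the work surface, if the arm or the gripper's body presses on something with over 40 N, if the wrist force passes 120 N, or if a joint passes its speed limit or range.

## Working session

There is one attempt and no reset: what is moved stays moved. The work goes in short steps, Python scripts to look and compute and a tool call to move; the robot and the scene stay as the last step left them, time stands still between calls to the robot, and variables do not carry over. Pictures are saved under pics/ and viewed, and the job is handed in when it is done.

Besides the shell and the picture viewer there is one more tool, called after "Call:" as name(argument=value, ...), one argument or row to a line, values as JSON. servo_tool: Moves the arm, as the interface text tells. Its arguments: {"type":"object","properties":{"steps":{"type":"array","items":{"type":"array"}},"force":{"type":"number"}},"required":["steps"]}

```bash
mkdir -p pics
python3 - <<'E'
from bench import bot,optics,job
import cv2,numpy as np
for n in("scene","top"):
    c=optics.camera(n);cv2.imwrite(f"pics/{n}0.png",c["img"][:,:,::-1]);print(n,c["fx"],c["cx"],c["cy"]);print(np.round(c["world_to_cam"],4).tolist())
o=bot.get_obs();print(o,bot.tip_extent)
E
```

```text
scene 532.9170637511514 321.08758943930906 242.35382327474397
[[-0.6641, -0.7477, 0.0055, 0.2439], [-0.4664, 0.4085, -0.7846, 0.2843], [0.5844, -0.5236, -0.62, 0.9342], [0.0, 0.0, 0.0, 1.0]]
top 472.8393176059889 322.05682005333307 245.11690588045994
[[0.0099, -0.9999, -0.0091, -0.0923], [-0.9984, -0.0094, -0.0549, 0.4665], [0.0548, 0.0096, -0.9984, 1.2396], [0.0, 0.0, 0.0, 1.0]]
{'t': 0.1, 'q': array([-1.29910782e+00,  2.21130034e-01,  1.52750708e+00, -3.29915024e-05,
        1.39471061e+00, -1.26117997e-01]), 'dq': array([ 0.00068034, -0.00102648, -0.00347753, -0.00040627, -0.00025874,
       -0.00357789]), 'tau': array([ 1.40698496e-03, -4.98244107e+01, -3.90546727e+01, -8.64034382e-05,
        5.61174005e-03, -1.67000973e-07]), 'tool_pos': array([ 0.24196095, -0.57570677,  0.25231379]), 'ee_rot': array([ 0.58846299,  0.39173993,  0.58941703, -0.39094591]), 'force': array([-1.20402594e-04,  4.18089554e-01,  3.35026203e-01]), 'moment': array([-0.05536793, -0.07720663,  0.05095509]), 'width': 0.08527837720196266} 0.022
```

View pics/scene0.png

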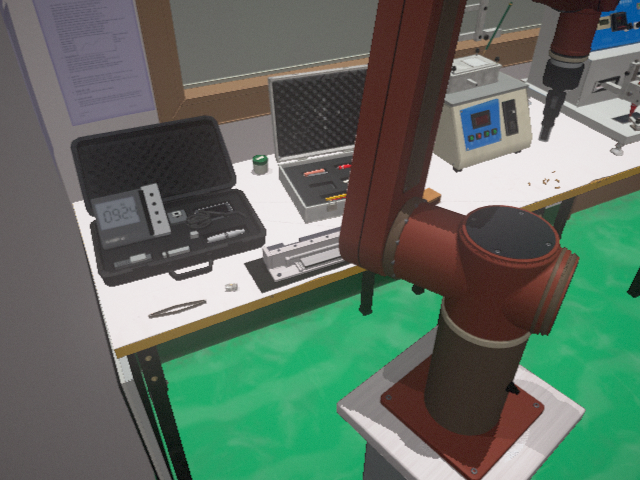

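View pics/top0.png

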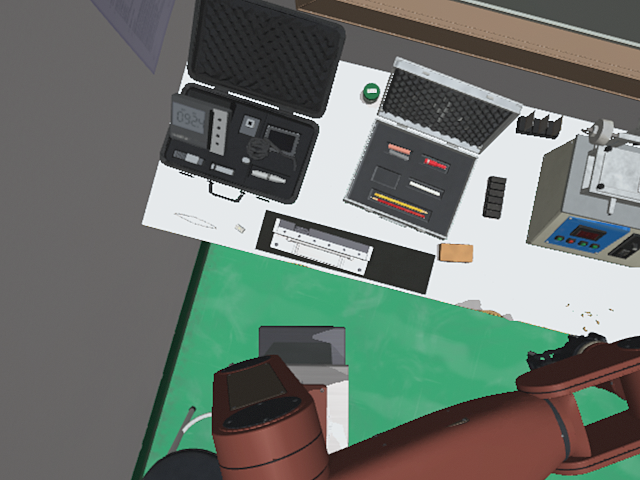

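Run:
```python
import cv2
a=cv2.imread("pics/top0.png")[200:290,245:395];cv2.imwrite("pics/c1.png",cv2.resize(a,None,fx=5.3,fy=5.3,interpolation=cv2.INTER_CUBIC))
a=cv2.imread("pics/scene0.png")[215:295,235:355];cv2.imwrite("pics/c2.png",cv2.resize(a,None,fx=6,fy=6,interpolation=cv2.INTER_CUBIC))
```

```text
(no output)
```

View pics/c1.png

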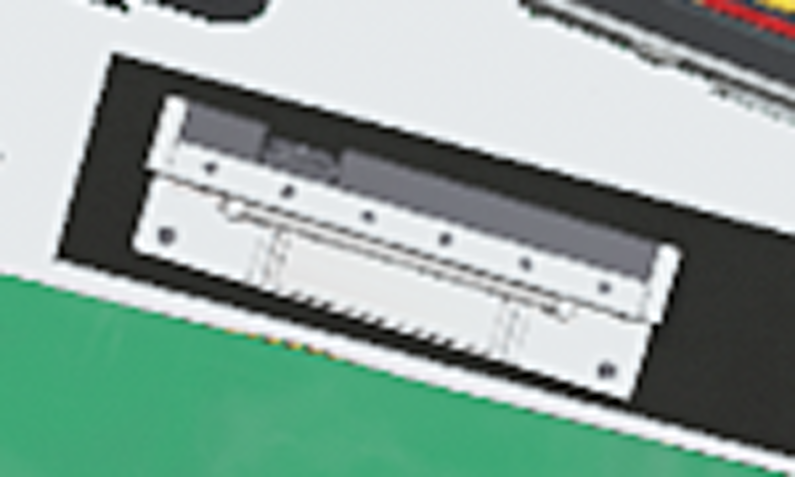

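View pics/c2.png

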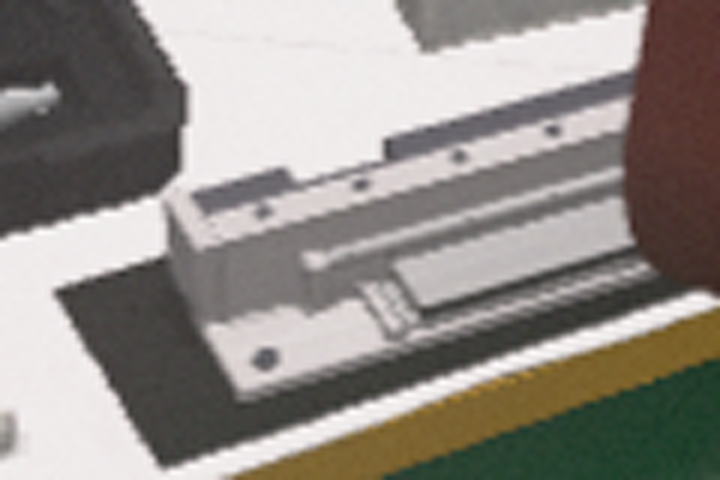

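```bash
cat > h.py <<'E'
from bench import bot,optics,job
import cv2,numpy as np
from scipy.optimize import least_squares
from scipy.spatial.transform import Rotation as R
def proj(c,P):
    P=np.atleast_2d(P);T=np.array(c["world_to_cam"]);q=P@T[:3,:3].T+T[:3,3]
    return np.c_[c["fx"]*q[:,0]/q[:,2]+c["cx"],c["fy"]*q[:,1]/q[:,2]+c["cy"]]
def rot(o): 
    w,x,y,z=o["ee_rot"];return R.from_quat([x,y,z,w]).as_matrix()
E
python3 - <<'E'
from h import *
c=optics.camera("top");s=optics.camera("scene")
M=np.array([[35,130,46],[35,-130,46],[-2,130,46],[-2,-130,46],[-41,130,8],[-41,-130,8]])/1e3
U=np.array([[168,95],[682,248],[148,168],[657,322],[135,247],[632,400]])/5.3+[245,200]
Ms=np.array([[-2,130,46],[-41,130,8],[35,130,46]])/1e3
Us=np.array([[203,248],[243,398],[170,195]])/6.+[235,215]
def W(p,M):
    r=R.from_euler('z',p[2]).as_matrix();return M@r.T+[p[0],p[1],.003]
for use in(0,1):
    f=lambda p:np.r_[(proj(c,W(p,M))-U).ravel(),use*(proj(s,W(p,Ms))-Us).ravel()]
    r=least_squares(f,[.45,-.1,-.2]);print(r.x,np.round(r.fun,1))
p=r.x
print("key",W(p,np.array([[.025,.06,.025],[.035,.06,.025],[.035,0,.025],[.085,.06,.0]])))
for n,cc in(("top",c),("scene",s)):
    Q=np.array([[x,y,46] for x in(25,35) for y in(40,80)])/1e3
    print(n,proj(cc,W(p,Q)))
np.save("p.npy",p)
E
```

```text
[ 0.46464157 -0.08610185 -0.28385776] [ 0.3 -0.  -0.   0.2 -0.2 -0.1  0.6  0.  -0.4  0.2 -0.2 -0.2 -0.  -0.
  0.  -0.  -0.  -0. ]
[ 0.46365487 -0.08575658 -0.27776078] [-0.   0.6 -0.2  0.2 -0.4  0.5  0.5  0.1 -0.6  0.9 -0.2 -0.1 -0.4 -0.3
  0.4 -1.7 -0.8 -1. ]
key [[ 0.50414884 -0.03491134  0.028     ]
 [ 0.51376556 -0.03765337  0.028     ]
 [ 0.49731338 -0.09535368  0.028     ]
 [ 0.56184915 -0.05136352  0.003     ]]
top [[308.96353063 232.08031503]
 [294.09005493 227.70118866]
 [310.0702002  228.36816602]
 [295.2019523  223.99379944]]
scene [[300.84474092 238.49535548]
 [284.73842609 243.12005018]
 [299.08310832 236.09001452]
 [283.05029592 240.66075604]]
```

```bash
cat >> h.py <<'E'
p=np.array([.46464,-.0861,-.2839]); Rc=R.from_euler('z',p[2]).as_matrix()
def toC(w): return Rc.T@(np.array(w)-[p[0],p[1],.003])*1e3
def toW(m): return Rc@(np.array(m)/1e3)+[p[0],p[1],.003]
def plan(tip_clamp_mm,zdir=None):
    "shift in cm and turn from measured pose; tip target in clamp mm"
    o=bot.get_obs();r=rot(o);
    xx=np.array([0,0,-1.]);zz=Rc@np.array(zdir if zdir is not None else [1,0,0.]);T=np.c_[xx,np.cross(zz,xx),zz]
    tgt=toW(tip_clamp_mm)+[0,0,.022]
    print("tip clamp mm",np.round(toC(o["tool_pos"]+r[:,0]*.022),1),"F",np.round(o["force"],1),"Fclamp",np.round(Rc.T@o["force"],1),"w",o["width"],"t",o["t"],"q",np.round(o["q"],2))
    print("tool pos",o["tool_pos"].round(4),"tgt",tgt.round(4),"shift cm",np.round(r.T@(tgt-o["tool_pos"])*100,2),"turn",np.round(R.from_matrix(r.T@T).as_rotvec(),3))
E
python3 - <<'E'
from h import *
print(rot(bot.get_obs()).round(3))
for z in([1,0,0],[-1,0,0],[0,1,0],[0,-1,0]): print(z);plan([60,60,140],z)
E
```

```text
[[-0.     0.922  0.387]
 [ 0.001  0.387 -0.922]
 [-1.     0.    -0.001]]
[1, 0, 0]
tip clamp mm [ -76.5 -532.5  227.6] F [-0.   0.1 -0.2] Fclamp [-0.1  0.1 -0.2] w 0.0854581087177002 t 0.2 q [-1.3   0.22  1.53  0.    1.39 -0.13]
tool pos [ 0.242  -0.5759  0.2526] tgt [ 0.539  -0.0453  0.165 ] shift cm [  8.81  47.93 -37.4 ] turn [-0.889 -0.001 -0.001]
[-1, 0, 0]
tip clamp mm [ -76.5 -532.5  227.6] F [-0.   0.1 -0.2] Fclamp [-0.1  0.1 -0.2] w 0.0854581087177002 t 0.2 q [-1.3   0.22  1.53  0.    1.39 -0.13]
tool pos [ 0.242  -0.5759  0.2526] tgt [ 0.539  -0.0453  0.165 ] shift cm [  8.81  47.93 -37.4 ] turn [ 2.252e+00 -1.000e-03  1.000e-03]
[0, 1, 0]
tip clamp mm [ -76.5 -532.5  227.6] F [-0.   0.1 -0.2] Fclamp [-0.1  0.1 -0.2] w 0.0854581087177002 t 0.2 q [-1.3   0.22  1.53  0.    1.39 -0.13]
tool pos [ 0.242  -0.5759  0.2526] tgt [ 0.539  -0.0453  0.165 ] shift cm [  8.81  47.93 -37.4 ] turn [-2.46e+00 -0.00e+00 -2.00e-03]
[0, -1, 0]
tip clamp mm [ -76.5 -532.5  227.6] F [-0.   0.1 -0.2] Fclamp [-0.1  0.1 -0.2] w 0.0854581087177002 t 0.2 q [-1.3   0.22  1.53  0.    1.39 -0.13]
tool pos [ 0.242  -0.5759  0.2526] tgt [ 0.539  -0.0453  0.165 ] shift cm [  8.81  47.93 -37.4 ] turn [ 0.682 -0.001  0.   ]
```

Call:
servo_tool(
  steps=[
    [0,[-1,3.2,-2.5],[-0.06,0,0]],
    [0,[-1,6.4,-5],[-0.12,0,0]],
    [0,[-1,9.6,-7.5],[-0.18,0,0]],
    [0,[-1,12.8,-10],[-0.24,0,0]],
    [0,[-1,16,-12.5],[-0.3,0,0]],
  ],
  force=40,
)

```text
t: 0.62
tool_pos: [0.3416, -0.3973, 0.2631]
ee_rot: [0.641, 0.298, 0.641, -0.298]
force: [0.4, -0.3, 0.8]
width: 0.0257
```

```bash
python3 -c "
from h import *
plan([62,60,140])"
```

```text
tip clamp mm [ -31.  -333.2  238.1] F [ 0.4 -0.3  0.8] Fclamp [ 0.5 -0.2  0.8] w 0.025663131676455852 t 0.6167 q [-1.01 -0.03  1.78  0.    1.39 -0.14]
tool pos [ 0.3416 -0.3973  0.2631] tgt [ 0.541  -0.0459  0.165 ] shift cm [  9.82  37.89 -14.03] turn [-0.587 -0.    -0.   ]
```

Call:
servo_tool(
  steps=[
    [0,[0,3.8,-1.4],[-0.06,0,0]],
    [0,[0,7.6,-2.8],[-0.12,0,0]],
    [0,[0,11.4,-4.2],[-0.18,0,0]],
    [0,[0,15,-5.6],[-0.24,0,0]],
    [0,[0,18.8,-7],[-0.3,0,0]],
  ],
)

```text
t: 1.03
tool_pos: [0.4407, -0.2228, 0.2634]
ee_rot: [0.679, 0.199, 0.678, -0.199]
force: [1.2, -2.4, -0.2]
width: 0.0003
```

```bash
python3 -c "
from h import *
plan([62,60,140])"
```

```text
tip clamp mm [  15.3 -137.9  238.4] F [ 1.2 -2.4 -0.2] Fclamp [ 1.9 -2.  -0.2] w 0.0002803790290407836 t 1.0333 q [-0.63 -0.11  1.85 -0.    1.4  -0.06]
tool pos [ 0.4407 -0.2228  0.2634] tgt [ 0.541  -0.0459  0.165 ] shift cm [ 9.84 20.31 -1.11] turn [-0.286  0.     0.   ]
```

Call:
servo_tool(
  steps=[
    [0,[0,4,-0.2],[-0.06,0,0]],
    [0,[1,8,-0.4],[-0.12,0,0]],
    [0,[2,12,-0.6],[-0.18,0,0]],
    [0,[3,16,-0.8],[-0.24,0,0]],
    [0,[4,20,-1.1],[-0.286,0,0]],
  ],
)

```text
t: 1.45
tool_pos: [0.5402, -0.0486, 0.223]
ee_rot: [0.7, 0.1, 0.7, -0.1]
force: [0.2, -0.7, 0.4]
width: -0.0003
```

Call:
servo_tool(
  steps=[
    [0,[1.5,0,0],[0,0,0]],
    [0,[3,0,0],[0,0,0]],
    [0,[3,0,0],[0,0,0]],
  ],
)

```text
t: 1.7
tool_pos: [0.5376, -0.0489, 0.1897]
ee_rot: [0.698, 0.101, 0.702, -0.1]
force: [-1.5, 0.0, -0.4]
width: 0.0
```

Run:
```python
from h import *
plan([62,60,70])
for n,(x,y,w,h) in(("scene",(200,130,200,150)),("top",(230,140,200,150))):
    c=optics.camera(n);cv2.imwrite(f"pics/{n}1.png",cv2.resize(c["img"][y:y+h,x:x+w,::-1],None,fx=4,fy=4,interpolation=cv2.INTER_CUBIC))
```

```text
tip clamp mm [ 59.5  56.1 164.7] F [-1.5  0.  -0.4] Fclamp [-1.5 -0.4 -0.4] w 3.073512669555117e-05 t 1.7 q [-0.24  0.08  1.81 -0.    1.26  0.05]
tool pos [ 0.5376 -0.0489  0.1897] tgt [ 0.541  -0.0459  0.095 ] shift cm [9.47 0.39 0.3 ] turn [-0.001 -0.006  0.   ]
```

View pics/scene1.png

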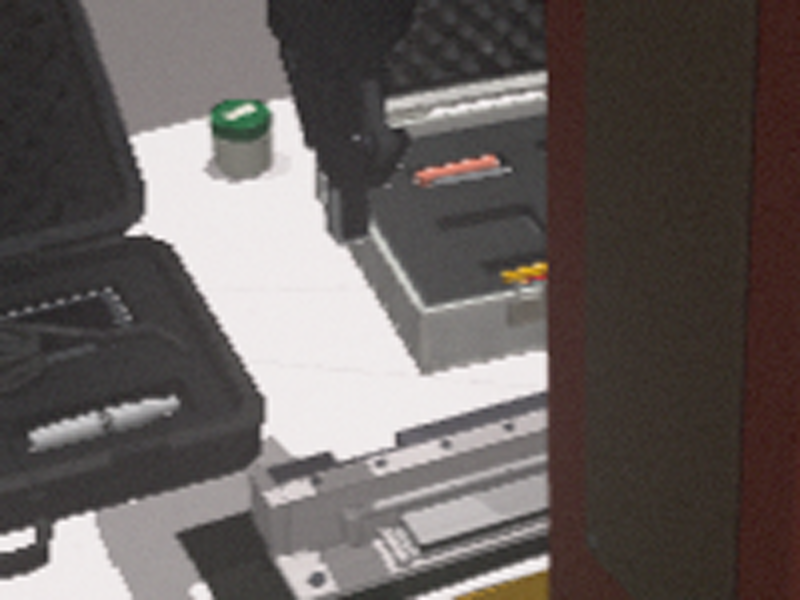

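View pics/top1.png

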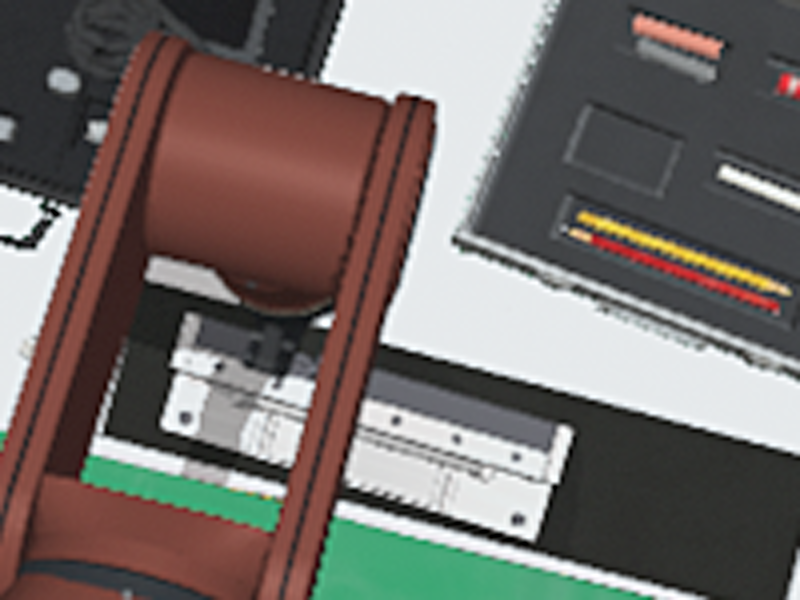

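Call:
servo_tool(
  steps=[
    [0,[3,0.3,0.2],[0,0,0]],
    [0,[6,0.3,0.2],[0,0,0]],
    [0,[9,0.3,0.2],[0,0,0]],
    [0,[9,0.3,0.2],[0,0,0]],
    [0,[9,0.3,0.2],[0,0,0]],
  ],
)

```text
t: 2.22
tool_pos: [0.5414, -0.0487, 0.1031]
ee_rot: [0.699, 0.102, 0.701, -0.101]
force: [-0.3, 0.2, 0.1]
width: -0.0002
```

Run:
```python
from h import *
plan([60,60,18])
for n,(x,y,w,h) in(("scene",(200,160,160,120)),("top",(250,180,160,120))):
    c=optics.camera(n);cv2.imwrite(f"pics/{n}2.png",cv2.resize(c["img"][y:y+h,x:x+w,::-1],None,fx=5,fy=5,interpolation=cv2.INTER_CUBIC))
```

```text
tip clamp mm [63.1 57.4 78.1] F [-0.3  0.2  0.1] Fclamp [-0.3  0.1  0.1] w -0.00019081513231388448 t 2.2167 q [-0.23  0.19  1.86  0.    1.09  0.05]
tool pos [ 0.5414 -0.0487  0.1031] tgt [ 0.539  -0.0453  0.043 ] shift cm [ 6.01  0.26 -0.3 ] turn [-0.004 -0.003  0.   ]
```

View pics/scene2.png

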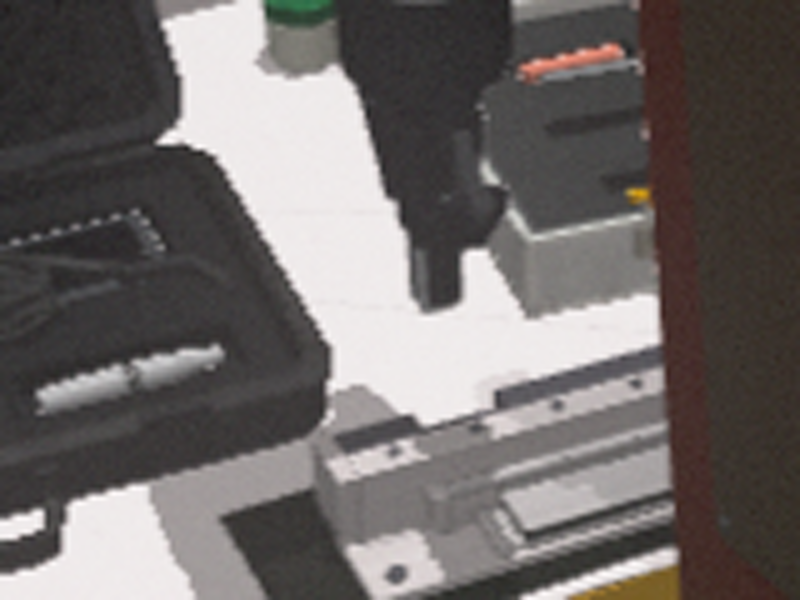

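View pics/top2.png

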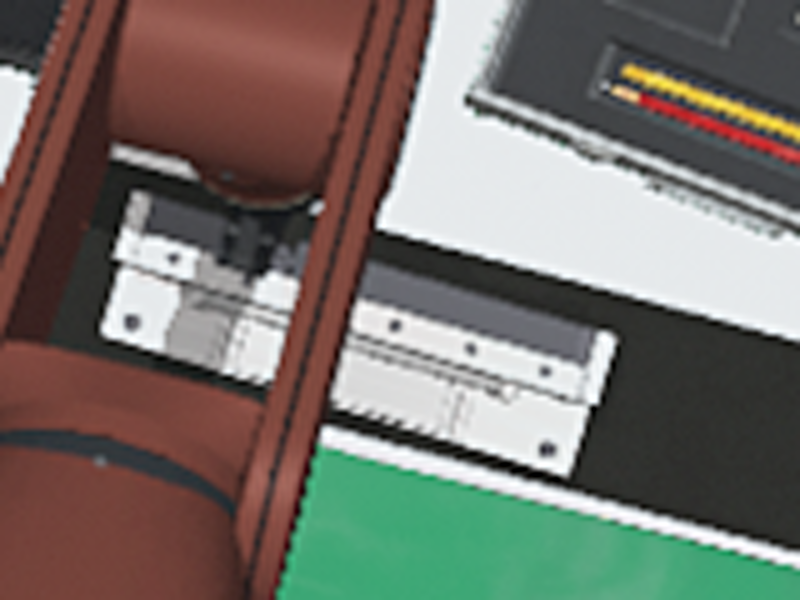

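Call:
servo_tool(
  steps=[
    [0,[0,0.3,-0.1],[0.12,0,0]],
    [0,[0,0.3,-0.1],[0.24,0,0]],
    [0,[0,0.3,-0.1],[0.36,0,0]],
    [0,[0,0.3,-0.1],[0.48,0,0]],
    [0,[0,0.3,-0.1],[0.6,0,0]],
  ],
)

```text
t: 2.73
tool_pos: [0.5443, -0.0457, 0.1067]
ee_rot: [0.64, 0.306, 0.636, -0.305]
force: [0.6, -0.1, -0.2]
width: -0.0004
```

Call:
servo_tool(
  steps=[
    [0,[0,0,0],[0.12,0,0]],
    [0,[0,0,0],[0.24,0,0]],
    [0,[0,0,0],[0.36,0,0]],
    [0,[0,0,0],[0.48,0,0]],
    [0,[0,0,0],[0.6,0,0]],
  ],
)

```text
t: 3.15
tool_pos: [0.5443, -0.0457, 0.1068]
ee_rot: [0.521, 0.481, 0.517, -0.479]
force: [-0.0, 0.1, -0.1]
width: -0.0004
```

Call:
servo_tool(
  steps=[
    [0,[0,0,0],[0.12,0,0]],
    [0,[0,0,0],[0.24,0,0]],
    [0,[0,0,0],[0.367,0,0]],
    [0,[0,0,0],[0.367,0,0]],
    [0,[0,0,0],[0.367,0,0]],
  ],
)

```text
t: 3.57
tool_pos: [0.5437, -0.0455, 0.1058]
ee_rot: [0.426, 0.566, 0.424, -0.564]
force: [0.1, 1.1, 0.5]
width: -0.0
```

Run:
```python
from h import *
plan([60,60,23],[0,-1,0])
for n,(x,y,w,h) in(("scene",(200,160,160,120)),("top",(250,180,160,120))):
    c=optics.camera(n);cv2.imwrite(f"pics/{n}3.png",cv2.resize(c["img"][y:y+h,x:x+w,::-1],None,fx=5,fy=5,interpolation=cv2.INTER_CUBIC))
```

```text
tip clamp mm [64.7 61.1 80.8] F [0.1 1.1 0.5] Fclamp [-0.2  1.1  0.5] w -2.414275497500101e-06 t 3.5667 q [-0.23  0.19  1.86 -0.    1.09  1.62]
tool pos [ 0.5437 -0.0455  0.1058] tgt [ 0.539  -0.0453  0.048 ] shift cm [ 5.78 -0.48  0.11] turn [ 0.004 -0.    -0.004]
```

View pics/scene3.png

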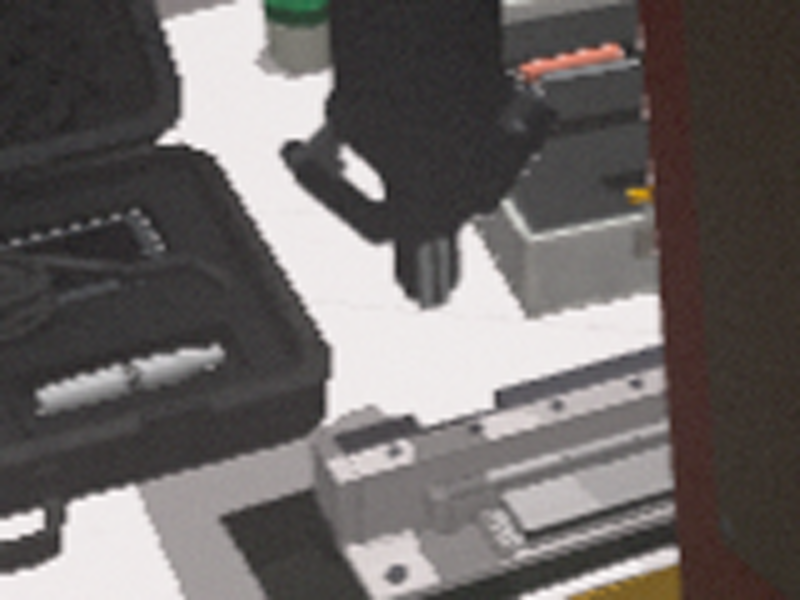

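View pics/top3.png

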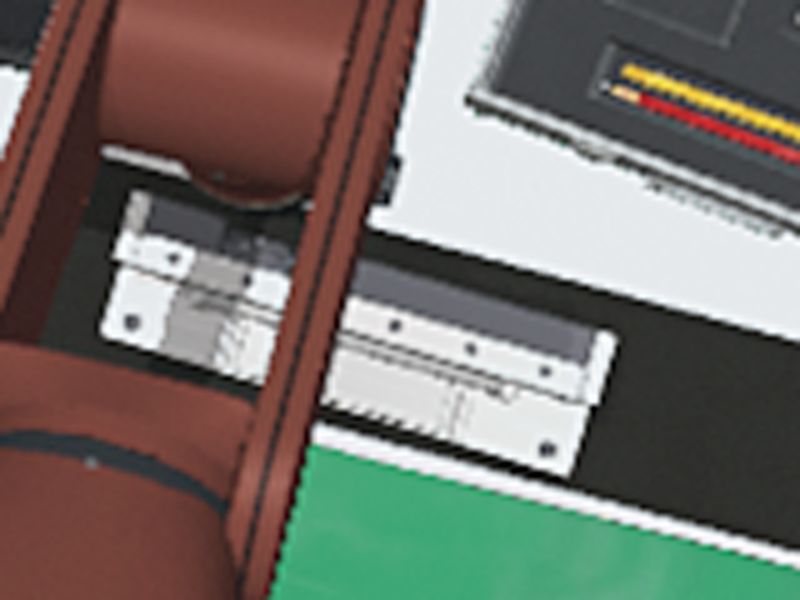

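Call:
servo_tool(
  steps=[
    [0,[2,-0.4,0.1],[0,0,0]],
    [0,[4,-0.4,0.1],[0,0,0]],
    [0,[5.5,-0.4,0.1],[0,0,0]],
    [0,[5.5,-0.4,0.1],[0,0,0]],
    [0,[5.5,-0.4,0.1],[0,0,0]],
  ],
)

```text
t: 4.08
tool_pos: [0.5375, -0.0448, 0.048]
ee_rot: [-0.424, -0.565, -0.425, 0.566]
force: [-0.3, 0.0, 0.4]
width: 0.0001
```

Run:
```python
from h import *
plan([38,60,25],[0,-1,0])
for n,(x,y,w,h) in(("scene",(200,160,160,120)),):
    c=optics.camera(n);cv2.imwrite(f"pics/{n}4.png",cv2.resize(c["img"][y:y+h,x:x+w,::-1],None,fx=5,fy=5,interpolation=cv2.INTER_CUBIC))
```

```text
tip clamp mm [58.3 60.1 23. ] F [-0.3  0.   0.4] Fclamp [-0.2 -0.1  0.4] w 6.425547950701908e-05 t 4.0833 q [-0.23  0.27  1.89  0.    0.98  1.62]
tool pos [ 0.5375 -0.0448  0.048 ] tgt [ 0.5179 -0.0391  0.05  ] shift cm [-0.2  -2.03  0.  ] turn [0.002 0.    0.002]
```

View pics/scene4.png

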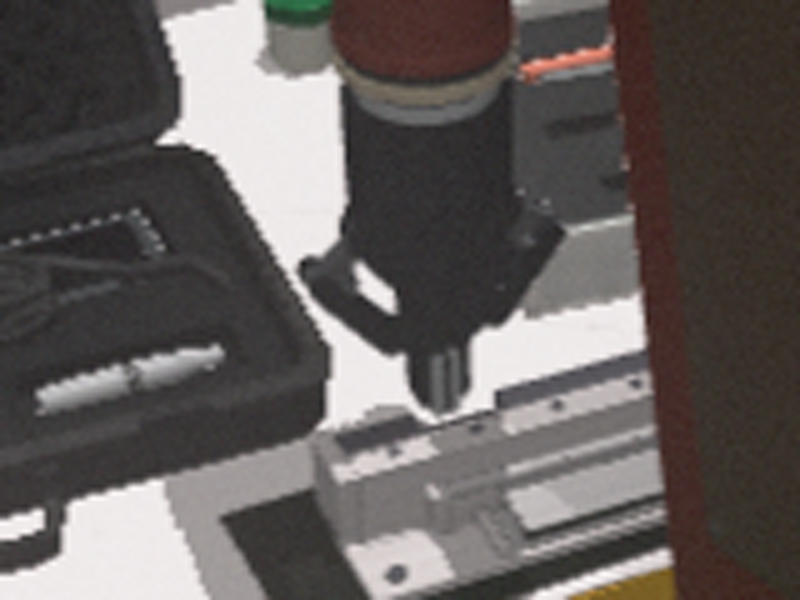

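Run:
```python
from h import *
s=optics.camera("scene")
for q in([58,60,23],[35,40,46],[35,80,46],[35,40,42],[35,80,42]): print(q,((proj(s,toW(q))-[200,160])*5).round())
```

```text
[58, 60, 23] [[437. 401.]]
[35, 40, 46] [[495. 379.]]
[35, 80, 46] [[415. 401.]]
[35, 40, 42] [[495. 386.]]
[35, 80, 42] [[415. 408.]]
```

Call:
servo_tool(
  steps=[
    [0,[-0.2,-0.5,0],[0,0,0]],
    [0,[-0.2,-1,0],[0,0,0]],
    [0,[-0.2,-1.5,0],[0,0,0]],
    [0,[-0.2,-1.8,0],[0,0,0]],
    [0,[-0.2,-1.8,0],[0,0,0]],
  ],
)

```text
t: 4.6
tool_pos: [0.5199, -0.0395, 0.0504]
ee_rot: [-0.424, -0.565, -0.425, 0.566]
force: [0.2, 0.3, 0.0]
width: -0.0002
```

Run:
```python
from h import *
plan([28,60,25],[0,-1,0])
```

```text
tip clamp mm [40.  60.2 25.4] F [0.2 0.3 0. ] Fclamp [0.2 0.3 0. ] w -0.00018783633940081836 t 4.6 q [-0.23  0.22  1.94  0.    0.98  1.63]
tool pos [ 0.5199 -0.0395  0.0504] tgt [ 0.5083 -0.0363  0.05  ] shift cm [ 0.04 -1.2   0.02] turn [ 0.001 -0.     0.   ]
```

Call:
servo_tool(
  steps=[
    [0,[0,-0.15,0],[0,0,0]],
    [0,[0,-0.3,0],[0,0,0]],
    [0,[0,-0.45,0],[0,0,0]],
    [0,[0,-0.6,0],[0,0,0]],
    [0,[0,-0.6,0],[0,0,0]],
  ],
)

```text
t: 5.02
tool_pos: [0.5157, -0.0384, 0.0506]
ee_rot: [0.425, 0.566, 0.424, -0.565]
force: [3.8, -0.6, -1.5]
width: 0.0001
```

Run:
```python
from h import *
plan([28,60,25],[0,-1,0])
```

```text
tip clamp mm [35.7 60.1 25.6] F [ 3.8 -0.6 -1.5] Fclamp [ 3.9  0.5 -1.5] w 9.018991276209232e-05 t 5.0167 q [-0.23  0.21  1.95 -0.    0.97  1.63]
tool pos [ 0.5157 -0.0384  0.0506] tgt [ 0.5083 -0.0363  0.05  ] shift cm [ 0.05 -0.76  0.01] turn [ 0.001 -0.    -0.002]
```

Call:
servo_tool(
  steps=[
    [0,[0,-0.15,0],[0,0,0]],
    [0,[0,-0.3,0],[0,0,0]],
    [0,[0,-0.45,0],[0,0,0]],
    [0,[0,-0.45,0],[0,0,0]],
  ],
)

```text
t: 5.35
tool_pos: [0.5108, -0.037, 0.0505]
ee_rot: [0.425, 0.566, 0.424, -0.565]
force: [4.3, -1.4, 0.3]
width: -0.0
```

Run:
```python
from h import *
plan([28,60,25],[0,-1,0])
s=optics.camera("scene")
cv2.imwrite("pics/scene5.png",cv2.resize(s["img"][160:280,200:360,::-1],None,fx=5,fy=5,interpolation=cv2.INTER_CUBIC))
```

```text
tip clamp mm [30.5 60.1 25.5] F [ 4.3 -1.4  0.3] Fclamp [ 4.6 -0.1  0.3] w -2.630813440633765e-06 t 5.35 q [-0.23  0.2   1.97 -0.    0.97  1.63]
tool pos [ 0.5108 -0.037   0.0505] tgt [ 0.5083 -0.0363  0.05  ] shift cm [ 0.05 -0.25  0.01] turn [ 0.001 -0.    -0.001]
```

View pics/scene5.png

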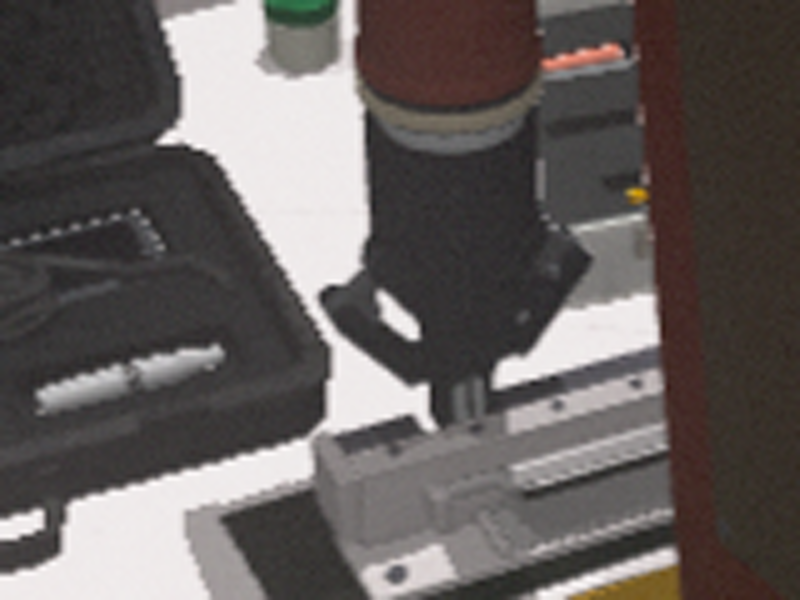

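Call:
servo_tool(
  steps=[
    [0,[0,-0.1,0],[0,0,0]],
    [0,[0,-0.2,0],[0,0,0]],
    [0,[0,-0.3,0],[0,0,0]],
    [0,[0,-0.35,0],[0,0,0]],
    [0,[0,-0.35,0],[0,0,0]],
  ],
)

```text
t: 5.82
tool_pos: [0.5084, -0.0363, 0.0507]
ee_rot: [0.425, 0.566, 0.424, -0.565]
force: [7.7, -1.5, -4.3]
width: -0.0001
```

Run:
```python
from h import *
plan([28,60,25],[0,-1,0])
```

```text
tip clamp mm [28.1 60.1 25.7] F [ 7.7 -1.5 -4.3] Fclamp [ 7.8  0.7 -4.3] w -0.0001169720283731336 t 5.8167 q [-0.23  0.2   1.97 -0.    0.97  1.63]
tool pos [ 0.5084 -0.0363  0.0507] tgt [ 0.5083 -0.0363  0.05  ] shift cm [ 0.07 -0.01  0.01] turn [ 0.001 -0.    -0.003]
```

Force is rising with the travel at about 8 mm, so the key is near its stop. I'll press a little more to confirm.

Call:
servo_tool(
  steps=[
    [0,[0,-0.1,0],[0,0,0]],
    [0,[0,-0.2,0],[0,0,0]],
    [0,[0,-0.2,0],[0,0,0]],
    [0,[0,-0.2,0],[0,0,0]],
  ],
)

```text
t: 6.15
tool_pos: [0.5081, -0.0362, 0.0509]
ee_rot: [0.426, 0.567, 0.422, -0.564]
force: [14.7, -3.4, -8.8]
width: 0.0
```

Run:
```python
from h import *
plan([28,60,25],[0,-1,0])
s=optics.camera("scene")
cv2.imwrite("pics/scene6.png",cv2.resize(s["img"][160:280,200:360,::-1],None,fx=5,fy=5,interpolation=cv2.INTER_CUBIC))
```

```text
tip clamp mm [27.9 60.1 25.9] F [14.7 -3.4 -8.8] Fclamp [15.1  0.8 -8.8] w 1.5520674982237445e-05 t 6.15 q [-0.23  0.19  1.98 -0.    0.96  1.63]
tool pos [ 0.5081 -0.0362  0.0509] tgt [ 0.5083 -0.0363  0.05  ] shift cm [0.09 0.02 0.01] turn [ 0.    -0.    -0.007]
```

View pics/scene6.png

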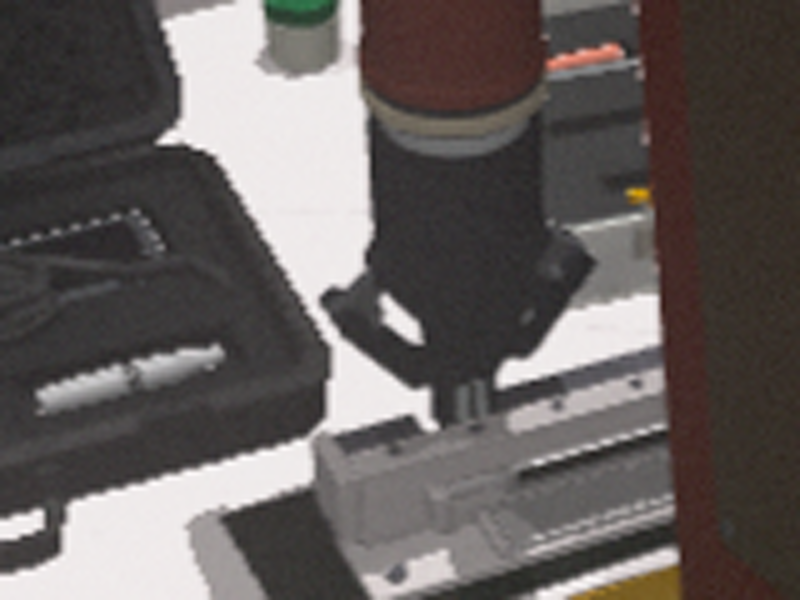

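Call:
servo_tool(
  steps=[
    [0,[0,0.5,0],[0,0,0]],
    [0,[0,1.2,0],[0,0,0]],
    [0,[0,2.2,0],[0,0,0]],
    [0,[0,3.4,0],[0,0,0]],
    [0,[0,3.4,0],[0,0,0]],
  ],
)

```text
t: 6.62
tool_pos: [0.5389, -0.0452, 0.0503]
ee_rot: [-0.424, -0.565, -0.425, 0.566]
force: [0.5, -0.5, 0.1]
width: 0.0003
```

Call:
servo_tool(
  steps=[
    [0,[-3,0,0],[0,0,0]],
    [0,[-6,0,0],[0,0,0]],
    [0,[-10,0,0],[0,0,0]],
    [0,[-14,0,0],[0,0,0]],
    [0,[-14,0,0],[0,0,0]],
  ],
)

```text
t: 7.03
tool_pos: [0.5416, -0.0455, 0.1989]
ee_rot: [0.428, 0.568, 0.421, -0.563]
force: [2.4, -0.3, 1.3]
width: -0.0
```

Run:
```python
from h import *
plan([28,60,25],[0,-1,0])
for n,(x,y,w,h) in(("scene",(200,160,160,120)),("top",(250,180,160,120))):
    c=optics.camera(n);cv2.imwrite(f"pics/{n}7.png",cv2.resize(c["img"][y:y+h,x:x+w,::-1],None,fx=5,fy=5,interpolation=cv2.INTER_CUBIC))
```

```text
tip clamp mm [ 62.8  60.6 173.9] F [ 2.4 -0.3  1.3] Fclamp [2.4 0.4 1.3] w -3.5714702353332704e-08 t 7.0333 q [-0.23  0.06  1.81  0.    1.26  1.62]
tool pos [ 0.5416 -0.0455  0.1989] tgt [ 0.5083 -0.0363  0.05  ] shift cm [14.85 -3.63  0.06] turn [ 0.001 -0.001 -0.012]
```

View pics/scene7.png

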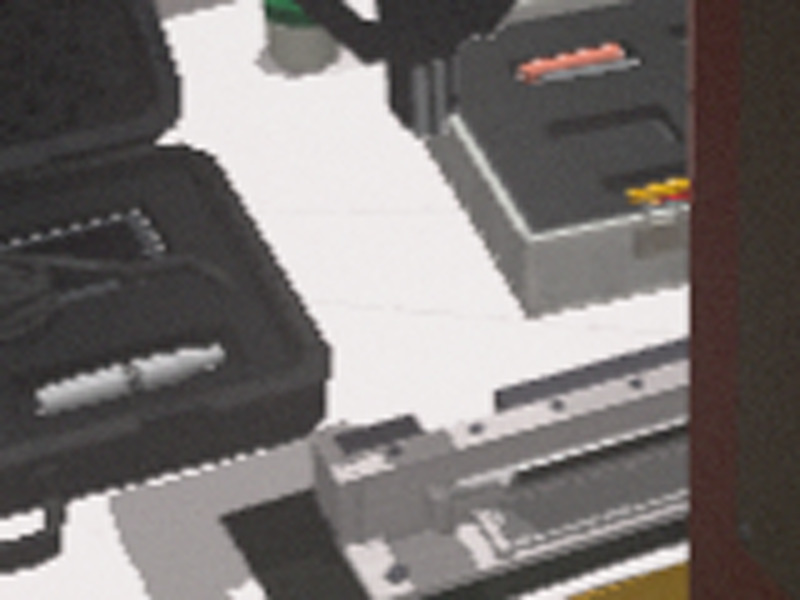

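View pics/top7.png

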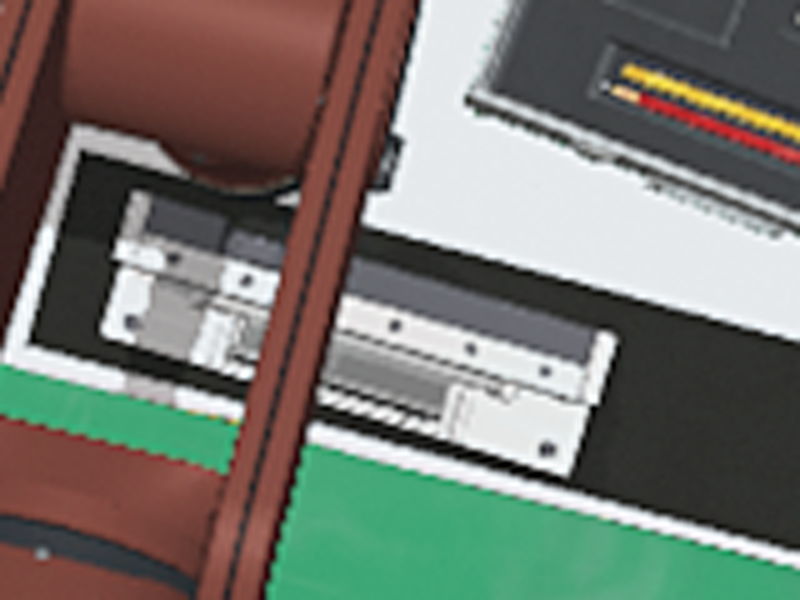

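Call:
servo_tool(
  steps=[
    [0,[0,0,0],[0,0,0]],
    [0,[0,0,0],[0,0,0]],
    [0,[0,0,0],[0,0,0]],
    [0,[0,0,0],[0,0,0]],
    [0,[0,0,0],[0,0,0]],
  ],
)

```text
t: 7.55
tool_pos: [0.5374, -0.0447, 0.1891]
ee_rot: [-0.424, -0.565, -0.425, 0.566]
force: [0.5, 0.3, -0.1]
width: 0.0001
```

Run:
```python
from h import *
c=optics.camera("top")["img"][:,:,::-1];a=cv2.imread("pics/top0.png")
f=lambda i:np.vstack([cv2.resize(i[195:275,165:265],(400,320)),cv2.resize(i[210:280,400:490],(400,280))])
cv2.imwrite("pics/cmp.png",np.hstack([f(a),f(c)]))
plan([28,60,25],[0,-1,0])
```

```text
tip clamp mm [ 58.4  60.  164.4] F [-0.  -0.1  0.2] Fclamp [ 0.  -0.1  0.2] w -0.00033831777772988953 t 7.6 q [-0.23  0.07  1.81 -0.    1.26  1.62]
tool pos [ 0.5376 -0.0448  0.1894] tgt [ 0.5083 -0.0363  0.05  ] shift cm [13.95 -3.02  0.  ] turn [0.001 0.    0.002]
```

View pics/cmp.png

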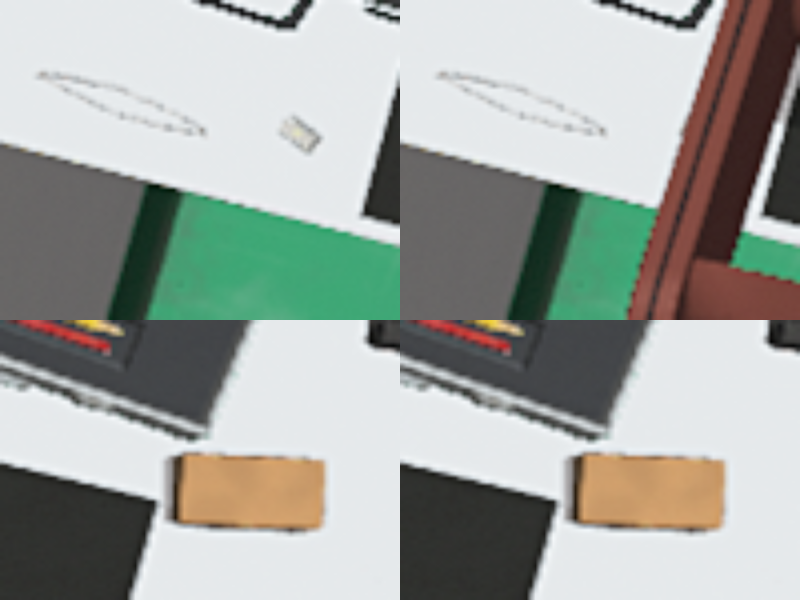

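```bash
python3 -c "
from bench import job
print(job.sign_off())"
```

```text
the job is handed in; nothing more can be done
None
```

The clamp is open and the job is handed in: the key was pressed to its stop, and the flap was still up after the arm backed away.

- **Finding the notch:** both cameras showed it in the bay at y +60 mm, so I did not need to feel along the edge.
- **Pressing:** I lowered the closed fingertips behind the rail with the jaws turned along y, to keep the knuckles away from the flap. Contact came at tip x 35.7 mm, against about 36 expected. The key moved about 8 mm at 4–8 N, then the force rose to 15 N with only 0.2 mm more travel.
- **Last checks:** the pictures after I withdrew showed the flap up and the coupon uncovered on the bed. I judged the coupon's position by eye and did not measure it. The tweezers and sanding block looked unmoved, and the force on the arm was about 0. It took 7.6 s.
- **Not confirmed:** the forearm hid the sharpener in the last top picture; no move went near it at table height. The notch also looked brighter, almost filled, from above at the end, while the scene camera still showed it open. I put that down to lighting.

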